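# Level the hotplate on its screw foot

## Robot

A 6-joint arm with a two-finger parallel gripper is mounted at the origin on the work surface. World frame = base frame: x ahead of the robot, y to its left, z up, the work surface at z = 0. Lengths are in m, angles in rad, forces in N, time in s.
With the tool pointing down it reaches from about 0.3 to 0.875 m from the base axis. Payload 6.4 kg.
Tool frame: the origin (TCP) lies midway between the tips of the shut fingers; the grasp point (between the pads) lies 19 mm behind it (ctrl.pinch_z is the distance from the TCP to the grasp point, in m); z points along the fingers, y is the line along which they close (so a half turn about z gives the same grasp; the last joint's range is limited). The gripper opens to 85 mm and grips with 20 to 120 N. Pads are 22 mm wide; open, the fingers measure 114 mm over their backs; the gripper's body (76 mm by 85 mm) begins 54 mm behind the grasp point. The pads swing forward as they close: fully open they stand 13 mm farther back than shut.
Start: joints at [-0.206, 0.181, 1.607, -0, 1.354, -0.206], TCP at [0.575, 0, 0.231] pointing down, gripper open.
Joint ranges: [-2.99, 2.99], [-0.89, 2.07], [0.3, 2.58], [-1.14, 4.28], [0, 2.63], [-3.12, 3.12]. Speed limits (rad/s): [2.57, 2.57, 3.01, 3.14, 3.14, 3.14].

## Interface

Orientations are given as a unit quaternion [w, x, y, z].
In Python, from bench import ctrl gives the robot as it stands.
- The arm moves only by the tool apply_moves, never from a script. Its argument "moves" is a list of rows, each an object with "jaw": the opening, from 0 (shut) to 1 (fully open); "offset": the shift along the tool's x, y, z in mm, a list of three; "rot": the turn, a rotation vector about the tool's x, y, z in degrees, a list of three. In form: [{"jaw": jaw, "offset": [dx, dy, dz], "rot": [ax, ay, az]}, ...]. A call has exactly 5 rows; each row shifts and turns the commanded pose from where the row before left it, along the tool's axes as they then stand; what a row does not reach is not made up. A row lasts 1/8 s, in which the tool goes at most 62.5 mm and 10.7 degrees, less where a joint would pass 70% of its speed; a pose out of reach is approached as far as the arm can. A call is refused whole if a number of a shift passes 62.5 or a number of a turn 10.7, either way. A call with a gripper value outside its range is refused whole. The fingers move at their own pace and stop on an object; the grip force is fixed at half the most. Time passes only in rows, so rows that do not move let the fingers close, or fill a call up. It gives the time, the measured TCP pose, the force, the opening and the grip force at its end, in the units of the state.
- ctrl.get_obs(): the state, without advancing time (a new reading comes with each control period).
- ctrl.camera(name): name is "scene" or "side" or "wrist"; returns (picture, depth): 400x640x3 uint8, red, green, blue; 400x640 float32, m along the optical axis (not along the pixel's ray), 0 where there is no reading.
- ctrl.camera_params(name): a dict with "K" (3x3 intrinsics, pixels), "cam_to_world" (4x4, takes a point from camera to world coordinates); the wrist camera has in their place "mount" (4x4, takes a point from camera to tool coordinates, whose origin is the TCP and whose axes are the flange's). Camera axes: x right, y down, z forward; pixel columns grow to the right and rows downward; lengths in m; the calibration is good to about 2 mm. A picture is of the moment at which its call begins: read the wrist's pose just before it. camera_params takes no time and is no camera call.
- ctrl.hand_in(): hands the job in; it is judged then, once.
Trained networks look in the newest picture that a camera, given by its name, has taken for a name from the list of things; names that differ only in an ending like _2 or _b are one class to them, and where a whole thing is asked for, a point or a joint stands for the part that bears it (a point fixed in the world has none). Each returns a list of dicts, best first, with "score" (0 to 1); they miss things now and then, are a little off and sometimes report something else, mostly with a low value. They report only what shows in the picture. A call takes as long as a camera call.
- ctrl.outline_of(camera, target): "region" (400x640 bool, what is visible of it) and "position" ([column, row] in pixels, amid what is visible of it).
The state is a dict: "time_s": time; "q": joint angles; "dq": joint speeds; "joint_efforts": joint torques, N m; "eef_pos": TCP position; "eef_rot": TCP orientation; "wrist_force": force on the tool from outside, world axes, zero at the start; "torque": the same for the moment, N m; "opening": opening from 0.0 (shut) to 1.0 (fully open); "grasp_force": force on a finger pad.
Only numpy, scipy, OpenCV 4.12 (cv2) and the standard library are available. Lean on these libraries where they do the work, as an engineer would, in place of code of your own. Each camera call takes 0.05 s, during which the arm holds its last target. There are 200 camera calls.

## Task

The small hotplate on the freezer top leans down towards its screw foot. Spin the knurled collar up the threaded rod until the hotplate stands level, then let go of everything, leaving the things around it where they are.

Things in the scene. Friction and masses are not known exactly. Their poses are not given: they have to be found in the camera images.
- hotplate: small hotplate: cream casing 200 mm (x) by 230 mm (y), 42 mm high. It pivots about its far feet; its origin, midway between them 20 mm above the freezer top, stays put. y: the pivot line; z: the casing's normal, vertical when level; -x: towards the threaded rod, 230 mm away. Casing covers x -180 to 20 mm: its near face is 50 mm from the rod. Starts 0.05 to 0.08 rad low at the rod. 1.4 kg
- plate_centre (a point): centre of the top of the hotplate's black round plate (160 mm across), 76 mm above the freezer top when level
- ear (a point): on the hotplate's steel forked ear, a flat tongue 31 mm wide and 5 mm thick that reaches from the casing past the rod, to 14 mm beyond its axis, and rests on the collar; this point is the top of the ear on the rod's axis, 53 mm above the freezer top when level. Ear and hotplate rise and fall with the collar
- collar_centre (a point): centre of the knurled steel collar under the ear: 52 mm across its 20 ridges (49 mm between them), 16 mm high. 40 mm above the freezer top when the hotplate is level, 22 to 28 mm at the start. Rises 20 mm a turn, counter-clockwise seen from above; stays where left; goes up to 10 mm past level. Takes 2 to 4 N along its rim, by a fingertip pressed on the rim and dragged, or by a grip
- rod_tip (a point): top of the fixed upright threaded rod (12 mm across), 78 mm above the freezer top, on the collar's axis; at its foot a pad 42 mm across, 8 mm high. The rim of the collar is free all round the side away from the casing
- drink_can: bystander: red drink can, 66 mm across, 165 mm high; origin under its centre
- mug: bystander: white mug, 82 mm across, 95 mm high; origin under its centre
- jar: bystander: amber jar, 72 mm across, 100 mm high; origin under its centre
- tablet_box: bystander: blue carton 65 by 150 by 45 mm lying flat; origin under its centre
- fork: bystander: steel fork, 190 mm long along x, 4 mm thick, tines to +x; origin under its middle
- knife: bystander: steel table knife, 210 mm long along x, 6 mm thick; origin under its middle
- spoon: bystander: spoon lying along its x axis

How it is judged:
By the outcome, as a careful person would: the job done as asked, in the order asked, and still so for the second after the job is handed in, with the robot touching nothing.
It also fails if it takes over 61 s, if anything falls off the work surface, if the arm or the gripper's body presses on something with over 40 N, if the wrist force passes 120 N, or if a joint passes its speed limit or range.

## Working session

There is one attempt and no reset: what is moved stays moved. The work goes in short steps, Python scripts to look and compute and a tool call to move; the robot and the scene stay as the last step left them, time stands still between calls to the robot, and variables do not carry over. Pictures are saved under pics/ and viewed, at most 10 in all, crops included, and the job is handed in when it is done.

Besides the shell and the picture viewer there is one more tool, called after ">>>" as name(argument=value, ...), one argument or row to a line, values as JSON. apply_moves: Moves the arm, as the interface text tells. Its arguments: {"type":"object","properties":{"moves":{"type":"array"}},"required":["moves"]}

```bash
mkdir -p pics
cat > h.py <<'E'
import numpy as np, cv2
from bench import ctrl
def world(cam,uv,depth,T=None):
    p=ctrl.camera_params(cam);K=np.array(p["K"]);T=np.array(p["cam_to_world"]) if T is None else T
    uv=np.atleast_2d(uv);z=np.array([depth[int(v),int(u)] for u,v in uv])
    c=np.c_[(uv[:,0]-K[0,2])/K[0,0]*z,(uv[:,1]-K[1,2])/K[1,1]*z,z]
    return c@T[:3,:3].T+T[:3,3]
def cloud(cam,reg,depth):
    v,u=np.nonzero(reg&(depth>0));return world(cam,np.c_[u,v],depth)
E
python3 - <<'E'
from h import *
ims=[]
for c in ["scene","side"]:
    im,d=ctrl.camera(c);ims.append(im);np.save(c+"_d.npy",d)
    cv2.imwrite(f"pics/{c}0.png",im[:,:,::-1])
    for n in ["hotplate","plate_centre","ear","collar_centre","rod_tip","drink_can","mug","jar","tablet_box","fork","knife","spoon"]:
        r=ctrl.outline_of(c,n)
        for k in r[:1]:
            P=cloud(c,k["region"],d)
            print(c,n,round(k["score"],2),np.round(k["position"]),len(P), np.round(np.percentile(P,[2,50,98],axis=0),3).tolist() if len(P) else "")
print(ctrl.get_obs())
E
```

```text
scene plate_centre 0.95 [298. 221.] 5211 [[0.455, -0.111, 0.029], [0.589, -0.014, 0.064], [0.675, 0.087, 0.074]]
scene ear 0.75 [303. 215.] 5307 [[0.454, -0.112, 0.026], [0.589, -0.014, 0.063], [0.674, 0.095, 0.074]]
scene collar_centre 0.43 [354. 226.] 105 [[0.551, 0.11, 0.018], [0.575, 0.133, 0.029], [0.583, 0.153, 0.033]]
scene rod_tip 0.62 [301. 218.] 5422 [[0.455, -0.111, 0.026], [0.584, -0.011, 0.063], [0.674, 0.134, 0.075]]
scene drink_can 0.72 [442. 161.] 1173 [[0.312, 0.342, 0.007], [0.356, 0.368, 0.107], [0.366, 0.401, 0.166]]
scene mug 0.97 [188. 164.] 1103 [[0.354, -0.422, -0.0], [0.416, -0.377, 0.06], [0.435, -0.319, 0.095]]
scene jar 0.82 [426. 249.] 1091 [[0.618, 0.288, 0.004], [0.662, 0.317, 0.074], [0.676, 0.352, 0.101]]
scene tablet_box 0.72 [466. 222.] 1651 [[0.48, 0.373, -0.001], [0.537, 0.446, 0.042], [0.569, 0.519, 0.047]]
scene fork 0.69 [394. 187.] 195 [[0.27, 0.199, -0.002], [0.371, 0.253, 0.002], [0.418, 0.283, 0.007]]
scene knife 0.89 [348. 283.] 486 [[0.716, 0.017, -0.001], [0.747, 0.124, 0.004], [0.773, 0.206, 0.008]]
scene spoon 0.73 [252. 164.] 257 [[0.
[... 1239 characters left out ...]
y([-2.06279322e-01,  1.80781806e-01,  1.60698918e+00, -2.91264136e-05,
        1.35382639e+00, -2.06317971e-01]), 'dq': array([ 7.64262003e-04,  6.23212031e-04, -3.39159270e-04,  1.29458791e-03,
       -3.08244106e-05, -3.76134468e-04]), 'joint_efforts': array([-1.13824717e-03, -4.44841683e+01, -3.51686060e+01, -5.60751614e-04,
        8.32787373e-04,  2.83999179e-05]), 'eef_pos': array([5.75010818e-01, 1.78643605e-05, 2.31303935e-01]), 'eef_rot': array([ 5.80819409e-06,  7.07090899e-01,  7.07122662e-01, -1.31943651e-05]), 'wrist_force': array([ 0.54671498, -0.81511014, -1.00179622]), 'torque': array([-0.03626114, -0.02542243,  0.03063974]), 'grasp_force': 0.0, 'opening': 0.9981057141543054}
```

Run:
```python
import cv2,numpy as np
a=cv2.imread("pics/scene0.png")[150:290,220:460];b=cv2.imread("pics/side0.png")[140:290,220:420]
a=cv2.resize(a,None,fx=3,fy=3,interpolation=3)[:, :720];b=cv2.resize(b,None,fx=3,fy=3,interpolation=3)
cv2.imwrite("pics/a.png",a);cv2.imwrite("pics/b.png",b)
```

```text
(no output)
```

View pics/a.png

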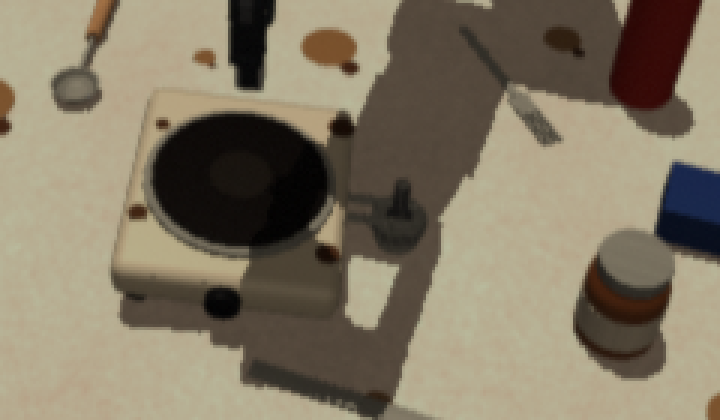

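View pics/b.png

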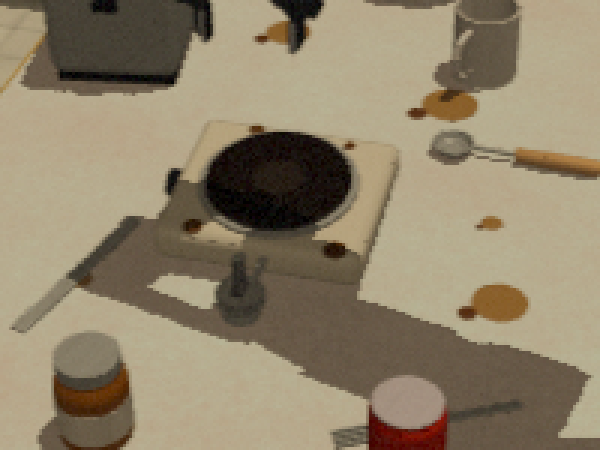

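The hotplate is centred near scene (298,211) with its ear pointing towards world +y. The rod tip is near scene (354,211) and side (300,226), with free space round the collar. My plan is to grip the collar from above with the fingers either side of the ear, and ratchet it counter-clockwise.

Run:
```python
from h import *
def ray(c,uv,z):
    p=ctrl.camera_params(c);K=np.array(p["K"]);T=np.array(p["cam_to_world"])
    r=T[:3,:3]@np.linalg.solve(K,[uv[0],uv[1],1]);return T[:3,3]+r*(z-T[2,3])/r[2]
print("rod",ray("scene",(354,210.5),.078),ray("side",(299.7,225.5),.078))
# plate: dark disc ellipse, crop centres
print("plate",ray("scene",(220+238/3,150+180/3),.07),ray("side",(220+281/3,140+182/3),.07))
print("collar",ray("scene",(220+400/3,150+222/3),.033),ray("side",(220+241/3,140+295/3),.033))
print(ctrl.camera_params("wrist")["mount"])
```

```text
rod [0.55641059 0.12962636 0.078     ] [0.55218213 0.13304726 0.078     ]
plate [ 0.56318562 -0.01675436  0.07      ] [ 0.54877431 -0.00737601  0.07      ]
collar [0.56550639 0.13178919 0.033     ] [0.55022693 0.13972393 0.033     ]
[[ 6.54350443e-04 -9.47859673e-01 -3.18687325e-01  8.13974746e-02]
 [ 9.99999762e-01  6.89477229e-04  2.58129722e-06  3.53658432e-04]
 [ 2.17280946e-04 -3.18687251e-01  9.47859899e-01 -1.42229713e-01]
 [ 0.00000000e+00  0.00000000e+00  0.00000000e+00  1.00000000e+00]]
```

>>> apply_moves(
  moves=[
    {"jaw":1,"offset":[28,0,-5],"rot":[0,0,0]},
    {"jaw":1,"offset":[28,0,-5],"rot":[0,0,0]},
    {"jaw":1,"offset":[28,0,0],"rot":[0,0,0]},
    {"jaw":1,"offset":[28,0,0],"rot":[0,0,0]},
    {"jaw":1,"offset":[28,0,0],"rot":[0,0,0]},
  ],
)

```text
time_s: 1.92
eef_pos: [0.575, 0.1409, 0.2413]
eef_rot: [0.0, 0.707, 0.707, 0.0]
wrist_force: [-0.2, -0.4, 0.2]
opening: 0.998
grasp_force: 0.0
```

Run:
```python
from h import *
o=ctrl.get_obs();print(o["eef_pos"],o["eef_rot"])
im,d=ctrl.camera("wrist");np.save("w_d.npy",d);cv2.imwrite("pics/w0.png",im[:,:,::-1])
for n in ["rod_tip","collar_centre"]:
    for k in ctrl.outline_of("wrist",n)[:2]: print(n,k["score"],k["position"],k["region"].sum())
```

```text
[0.57498937 0.1409048  0.24133909] [4.20440248e-05 7.07137314e-01 7.07076243e-01 5.64285083e-05]
rod_tip 0.64 [311.9, 286.6] 27891
rod_tip 0.3 [310.0, 289.2] 27053
collar_centre 0.66 [305.0, 173.7] 789
```

View pics/w0.png

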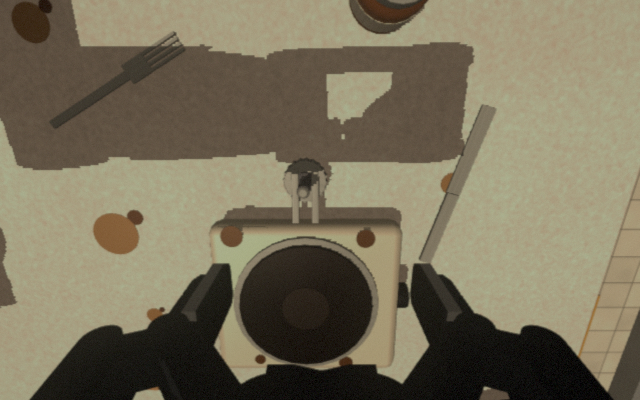

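The wrist view shows the collar around (305,178), the ear fork running down to the casing, and the rod tip near (303,192). The hotplate is almost square to the tool. I'll zoom in on this.

Run:
```python
from h import *
from scipy.spatial.transform import Rotation as R
im=cv2.imread("pics/w0.png")[145:235,255:355]
cv2.imwrite("pics/w0z.png",cv2.resize(im,None,fx=6,fy=6,interpolation=cv2.INTER_NEAREST))
d=np.load("w_d.npy");p=ctrl.camera_params("wrist");o=ctrl.get_obs()
q=o["eef_rot"];T=np.eye(4);T[:3,:3]=R.from_quat([q[1],q[2],q[3],q[0]]).as_matrix();T[:3,3]=o["eef_pos"];T=T@np.array(p["mount"])
vv,uu=np.mgrid[150:225,275:335];uv=np.c_[uu.ravel(),vv.ravel()];uv=uv[d[uv[:,1],uv[:,0]]>0]
P=world("wrist",uv,d,T)
a=P[(P[:,2]>.055)&(P[:,1]>.11)];print("rod top",len(a),np.round([a.min(0),np.median(a,0),a.max(0)],4))
b=P[(P[:,2]>.015)&(P[:,2]<.06)&(P[:,1]>.1)];print("collar+ear",len(b),np.round([b.min(0),np.median(b,0),b.max(0)],4))
for y in np.arange(.09,.18,.006):
    s=P[(abs(P[:,1]-y)<.003)&(P[:,2]>.012)]
    if len(s): print(round(y,3),len(s),np.round([s[:,0].min(),s[:,0].max(),np.median(s[:,2]),s[:,2].max()],4))
# casing near edge for yaw
e=[world("wrist",[(u,v)],d,T)[0] for u in (225,385) for v in range(205,235) if world("wrist",[(u,v)],d,T)[0][2]>.035][:60]
e=np.array(e);print([e[abs(e[:,0]-x)<.03][:,1].max() for x in (e[:,0].min(),e[:,0].max())],e[:,0].min(),e[:,0].max())
```

```text
rod top 187 [[0.5502 0.1239 0.0556]
 [0.5567 0.1328 0.0753]
 [0.5634 0.1373 0.0789]]
collar+ear 1445 [[0.5304 0.1    0.0155]
 [0.5585 0.1343 0.0323]
 [0.5823 0.1561 0.06  ]]
0.09 70 [0.5421 0.5716 0.039  0.0405]
0.096 70 [0.5422 0.5716 0.0385 0.0409]
0.102 71 [0.5423 0.5716 0.0381 0.0401]
0.108 117 [0.5412 0.5716 0.0371 0.0401]
0.114 103 [0.5351 0.5763 0.0368 0.039 ]
0.12 125 [0.534  0.5811 0.0336 0.0391]
0.126 185 [0.5318 0.5809 0.036  0.0782]
0.132 269 [0.5304 0.5823 0.0362 0.0789]
0.138 316 [0.5323 0.582  0.0351 0.0779]
0.144 216 [0.5343 0.5785 0.0315 0.0367]
0.15 168 [0.5374 0.5738 0.0309 0.0337]
0.156 57 [0.5483 0.5658 0.0277 0.0334]
[np.float64(0.08162090822061757), np.float64(0.082842508685922)] 0.46093603574213454 0.6509521631650088
```

View pics/w0z.png

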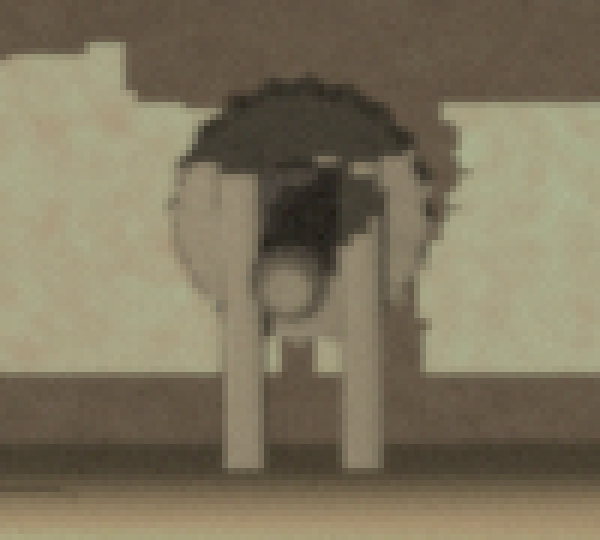

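The axis is at about x 0.5565, y 0.1325, with yaw ≈0. The ear top is at about 0.0365, so the collar needs to rise about 16.5 mm (≈295°). I'll go down, turned clockwise first.

>>> apply_moves(
  moves=[
    {"jaw":1,"offset":[-8.4,-18.5,20],"rot":[0,0,0]},
    {"jaw":1,"offset":[0,0,45],"rot":[0,0,10.6]},
    {"jaw":1,"offset":[0,0,45],"rot":[0,0,10.6]},
    {"jaw":1,"offset":[0,0,30],"rot":[0,0,4.8]},
    {"jaw":1,"offset":[0,0,20],"rot":[0,0,0]},
  ],
)

```text
time_s: 2.7
eef_pos: [0.5557, 0.1303, 0.0794]
eef_rot: [-0.0, 0.849, 0.529, -0.001]
wrist_force: [0.6, -0.6, 0.6]
opening: 1.0
grasp_force: 0.0
```

>>> apply_moves(
  moves=[
    {"jaw":1,"offset":[0,0,20],"rot":[0,0,0]},
    {"jaw":1,"offset":[0,0,17],"rot":[0,0,0]},
    {"jaw":1,"offset":[0,0,15],"rot":[0,0,0]},
    {"jaw":1,"offset":[0,0,15],"rot":[0,0,0]},
    {"jaw":1,"offset":[0,0,0],"rot":[0,0,0]},
  ],
)

```text
time_s: 3.32
eef_pos: [0.5555, 0.1315, 0.0129]
eef_rot: [-0.001, 0.848, 0.53, -0.001]
wrist_force: [0.2, 0.6, -0.3]
opening: 0.998
grasp_force: 0.0
```

>>> apply_moves(
  moves=[
    {"jaw":0.5,"offset":[0,0,0],"rot":[0,0,0]},
    {"jaw":0.5,"offset":[0,0,0],"rot":[0,0,0]},
    {"jaw":0.5,"offset":[0,0,0],"rot":[0,0,0]},
    {"jaw":0.5,"offset":[0,0,0],"rot":[0,0,0]},
    {"jaw":0.5,"offset":[0,0,0],"rot":[0,0,0]},
  ],
)

```text
time_s: 3.95
eef_pos: [0.5568, 0.1319, 0.0158]
eef_rot: [0.0, 0.848, 0.53, 0.0]
wrist_force: [-4.0, 0.1, 8.2]
opening: 0.568
grasp_force: 60.3
```

>>> apply_moves(
  moves=[
    {"jaw":0.5,"offset":[0,0,-0.6],"rot":[0,0,-10.4]},
    {"jaw":0.5,"offset":[0,0,-0.6],"rot":[0,0,-10.4]},
    {"jaw":0.5,"offset":[0,0,-0.6],"rot":[0,0,-10.4]},
    {"jaw":0.5,"offset":[0,0,-0.6],"rot":[0,0,-10.4]},
    {"jaw":0.5,"offset":[0,0,-0.6],"rot":[0,0,-10.4]},
  ],
)

```text
time_s: 4.58
eef_pos: [0.5555, 0.132, 0.0186]
eef_rot: [-0.001, 0.527, 0.85, -0.001]
wrist_force: [-8.9, -0.2, 13.7]
opening: 0.568
grasp_force: 60.7
```

Run:
```python
from h import *
o=ctrl.get_obs();print(o["eef_pos"],o["eef_rot"],o["wrist_force"],o["torque"])
im,d=ctrl.camera("scene");a=cv2.resize(im[165:265,290:400,::-1],None,fx=5,fy=5,interpolation=3);im,d=ctrl.camera("wrist");im=im[:,:,::-1]
cv2.imwrite("pics/t1.png",cv2.hconcat([a,cv2.copyMakeBorder(im[150:400,200:430],0,250,0,0,0)]))
```

```text
[0.55545794 0.13195274 0.01860068] [-1.01104314e-03  5.27256652e-01  8.49705277e-01 -5.85193165e-04] [-8.93508878 -0.19109232 13.7133899 ] [-0.10449813  1.53579208 -0.07417018]
```

View pics/t1.png

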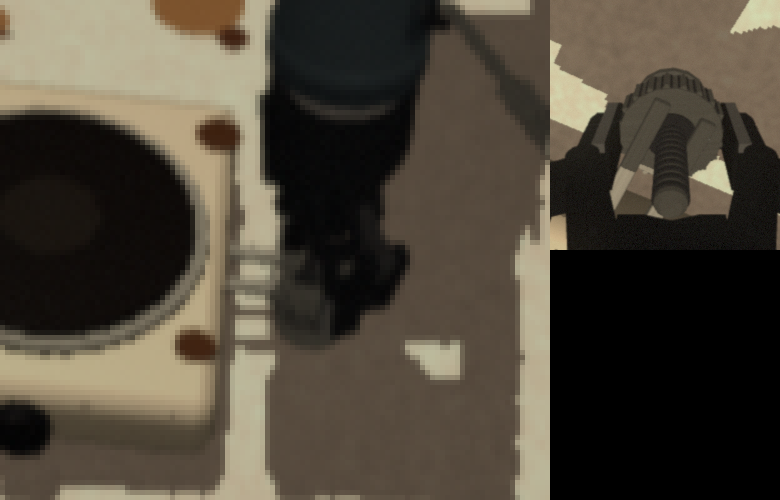

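The grip is sound and the collar turned. Next I'll open, swing back and repeat.

>>> apply_moves(
  moves=[
    {"jaw":0.8,"offset":[0,0,0],"rot":[0,0,0]},
    {"jaw":0.8,"offset":[0,0,0],"rot":[0,0,0]},
    {"jaw":0.8,"offset":[0,0,0],"rot":[0,0,10.4]},
    {"jaw":0.8,"offset":[0,0,0],"rot":[0,0,10.4]},
    {"jaw":0.8,"offset":[0,0,0],"rot":[0,0,10.4]},
  ],
)

```text
time_s: 5.3
eef_pos: [0.5569, 0.1315, 0.0174]
eef_rot: [0.0, 0.741, 0.672, 0.0]
wrist_force: [0.9, 0.2, 0.6]
opening: 0.801
grasp_force: 0.0
```

>>> apply_moves(
  moves=[
    {"jaw":0.8,"offset":[0,0,0],"rot":[0,0,10.4]},
    {"jaw":0.8,"offset":[0,0,0],"rot":[0,0,10.4]},
    {"jaw":0.5,"offset":[0,0,0],"rot":[0,0,0]},
    {"jaw":0.5,"offset":[0,0,0],"rot":[0,0,0]},
    {"jaw":0.5,"offset":[0,0,0],"rot":[0,0,0]},
  ],
)

```text
time_s: 5.92
eef_pos: [0.5566, 0.1317, 0.0181]
eef_rot: [-0.0, 0.847, 0.532, -0.0]
wrist_force: [-2.7, 0.7, 7.3]
opening: 0.567
grasp_force: 60.5
```

>>> apply_moves(
  moves=[
    {"jaw":0.5,"offset":[0,0,-0.8],"rot":[0,0,-10.4]},
    {"jaw":0.5,"offset":[0,0,-0.7],"rot":[0,0,-10.4]},
    {"jaw":0.5,"offset":[0,0,-0.6],"rot":[0,0,-10.4]},
    {"jaw":0.5,"offset":[0,0,-0.6],"rot":[0,0,-10.4]},
    {"jaw":0.5,"offset":[0,0,-0.6],"rot":[0,0,-10.4]},
  ],
)

```text
time_s: 6.55
eef_pos: [0.5555, 0.1317, 0.021]
eef_rot: [-0.001, 0.526, 0.851, -0.001]
wrist_force: [-5.8, -0.3, 8.6]
opening: 0.568
grasp_force: 61.0
```

>>> apply_moves(
  moves=[
    {"jaw":0.8,"offset":[0,0,0],"rot":[0,0,0]},
    {"jaw":0.8,"offset":[0,0,0],"rot":[0,0,0]},
    {"jaw":0.8,"offset":[0,0,0],"rot":[0,0,10.4]},
    {"jaw":0.8,"offset":[0,0,0],"rot":[0,0,10.4]},
    {"jaw":0.8,"offset":[0,0,0],"rot":[0,0,10.4]},
  ],
)

```text
time_s: 7.18
eef_pos: [0.5568, 0.1316, 0.0205]
eef_rot: [0.0, 0.741, 0.672, 0.0]
wrist_force: [-0.1, -0.0, -0.4]
opening: 0.801
grasp_force: 0.0
```

>>> apply_moves(
  moves=[
    {"jaw":0.8,"offset":[0,0,0],"rot":[0,0,10.4]},
    {"jaw":0.8,"offset":[0,0,0],"rot":[0,0,10.4]},
    {"jaw":0.5,"offset":[0,0,0],"rot":[0,0,0]},
    {"jaw":0.5,"offset":[0,0,0],"rot":[0,0,0]},
    {"jaw":0.5,"offset":[0,0,0],"rot":[0,0,0]},
  ],
)

```text
time_s: 7.8
eef_pos: [0.5566, 0.1317, 0.0213]
eef_rot: [-0.0, 0.847, 0.532, -0.0]
wrist_force: [-4.0, -0.6, 7.8]
opening: 0.566
grasp_force: 60.5
```

>>> apply_moves(
  moves=[
    {"jaw":0.5,"offset":[0,0,-0.6],"rot":[0,0,-10.4]},
    {"jaw":0.5,"offset":[0,0,-0.6],"rot":[0,0,-10.4]},
    {"jaw":0.5,"offset":[0,0,-0.6],"rot":[0,0,-10.4]},
    {"jaw":0.5,"offset":[0,0,-0.6],"rot":[0,0,-10.4]},
    {"jaw":0.5,"offset":[0,0,-0.6],"rot":[0,0,-10.4]},
  ],
)

```text
time_s: 8.43
eef_pos: [0.5556, 0.1317, 0.0242]
eef_rot: [-0.001, 0.526, 0.851, -0.001]
wrist_force: [-7.3, -1.2, 10.7]
opening: 0.564
grasp_force: 60.8
```

>>> apply_moves(
  moves=[
    {"jaw":0.8,"offset":[0,0,0],"rot":[0,0,0]},
    {"jaw":0.8,"offset":[0,0,0],"rot":[0,0,0]},
    {"jaw":0.8,"offset":[0,0,0],"rot":[0,0,10.4]},
    {"jaw":0.8,"offset":[0,0,0],"rot":[0,0,10.4]},
    {"jaw":0.8,"offset":[0,0,0],"rot":[0,0,10.4]},
  ],
)

```text
time_s: 9.05
eef_pos: [0.5568, 0.1316, 0.0235]
eef_rot: [0.0, 0.741, 0.672, 0.0]
wrist_force: [-0.8, 0.2, -0.5]
opening: 0.802
grasp_force: 0.0
```

```bash
cat > m.py <<'E'
from h import *
from scipy.spatial.transform import Rotation as R
def tilt(c):
    # slope of plate/casing along y, by a robust plane fit to the dark plate disc
    im,d=ctrl.camera(c);vv,uu=np.mgrid[150:330,180:460] if c!="wrist" else np.mgrid[0:400,0:640]
    uv=np.c_[uu.ravel(),vv.ravel()];uv=uv[d[uv[:,1],uv[:,0]]>0]
    T=None
    if c=="wrist":
        o=ctrl.get_obs();q=o["eef_rot"];T=np.eye(4);T[:3,:3]=R.from_quat([q[1],q[2],q[3],q[0]]).as_matrix();T[:3,3]=o["eef_pos"];T=T@np.array(ctrl.camera_params(c)["mount"])
    P=world(c,uv,d,T)
    def fit(S):
        for _ in range(6):
            A=np.c_[S[:,:2]-[.556,0],np.ones(len(S))];x=np.linalg.lstsq(A,S[:,2],rcond=None)[0];r=S[:,2]-A@x
            S=S[abs(r)<max(.0015,2*r.std())] if r.std()>.0008 else S
        return np.round(x,4),len(S)
    disc=P[(np.hypot(P[:,0]-.556,P[:,1]+.017)<.066)&(P[:,2]>.05)&(P[:,2]<.09)]
    print(c,"disc",fit(disc) if len(disc)>50 else len(disc))
    tab=P[(abs(P[:,2])<.012)&(abs(P[:,1])<.4)&(abs(P[:,0]-.55)<.25)]
    if len(tab)>50: print(c,"table",fit(tab))
    e=P[(abs(P[:,0]-.556)<.013)&(P[:,1]>.095)&(P[:,1]<.115)&(P[:,2]>.025)]
    if len(e)>5: print(c,"ear",len(e),np.median(e,0))
    return im
E
python3 -c "
from m import *
tilt('scene');tilt('side')
d=np.load('scene_d.npy')"
```

```text
scene disc (array([-0.0007, -0.0328,  0.0718]), 1186)
scene table (array([-0.0003,  0.0001, -0.001 ]), 24083)
scene ear 53 [0.55702672 0.10479718 0.04442333]
side disc (array([-0.0115, -0.0282,  0.0731]), 404)
side table (array([ 0.0004, -0.0005,  0.0006]), 14202)
side ear 8 [0.54715123 0.1086121  0.04426989]
```

>>> apply_moves(
  moves=[
    {"jaw":0.8,"offset":[0,0,0],"rot":[0,0,10.4]},
    {"jaw":0.8,"offset":[0,0,0],"rot":[0,0,10.4]},
    {"jaw":0.5,"offset":[0,0,0],"rot":[0,0,0]},
    {"jaw":0.5,"offset":[0,0,0],"rot":[0,0,0]},
    {"jaw":0.5,"offset":[0,0,0],"rot":[0,0,0]},
  ],
)

```text
time_s: 9.78
eef_pos: [0.5566, 0.1316, 0.0243]
eef_rot: [-0.0, 0.846, 0.533, -0.0]
wrist_force: [-2.4, -0.7, 6.4]
opening: 0.569
grasp_force: 60.6
```

>>> apply_moves(
  moves=[
    {"jaw":0.5,"offset":[0,0,-0.6],"rot":[0,0,-10.4]},
    {"jaw":0.5,"offset":[0,0,-0.6],"rot":[0,0,-10.4]},
    {"jaw":0.5,"offset":[0,0,-0.6],"rot":[0,0,-10.4]},
    {"jaw":0.5,"offset":[0,0,-0.6],"rot":[0,0,-10.4]},
    {"jaw":0.5,"offset":[0,0,-0.6],"rot":[0,0,-10.4]},
  ],
)

```text
time_s: 10.4
eef_pos: [0.5556, 0.1317, 0.0272]
eef_rot: [-0.001, 0.525, 0.851, -0.001]
wrist_force: [-5.8, -0.8, 9.2]
opening: 0.566
grasp_force: 60.9
```

>>> apply_moves(
  moves=[
    {"jaw":0.8,"offset":[0,0,0],"rot":[0,0,0]},
    {"jaw":0.8,"offset":[0,0,0],"rot":[0,0,0]},
    {"jaw":0.8,"offset":[0,0,0],"rot":[0,0,10.4]},
    {"jaw":0.8,"offset":[0,0,0],"rot":[0,0,10.4]},
    {"jaw":0.8,"offset":[0,0,0],"rot":[0,0,10.4]},
  ],
)

```text
time_s: 11.02
eef_pos: [0.5568, 0.1316, 0.0265]
eef_rot: [0.0, 0.741, 0.672, 0.0]
wrist_force: [-0.6, 0.8, 0.3]
opening: 0.802
grasp_force: 0.0
```

>>> apply_moves(
  moves=[
    {"jaw":0.8,"offset":[0,0,0],"rot":[0,0,10.4]},
    {"jaw":0.8,"offset":[0,0,0],"rot":[0,0,10.4]},
    {"jaw":0.5,"offset":[0,0,0],"rot":[0,0,0]},
    {"jaw":0.5,"offset":[0,0,0],"rot":[0,0,0]},
    {"jaw":0.5,"offset":[0,0,0],"rot":[0,0,0]},
  ],
)

```text
time_s: 11.65
eef_pos: [0.5566, 0.1317, 0.0273]
eef_rot: [-0.0, 0.847, 0.532, 0.0]
wrist_force: [-2.9, -0.2, 6.3]
opening: 0.564
grasp_force: 60.6
```

>>> apply_moves(
  moves=[
    {"jaw":0.5,"offset":[0,0,-0.6],"rot":[0,0,-10.4]},
    {"jaw":0.5,"offset":[0,0,-0.6],"rot":[0,0,-10.4]},
    {"jaw":0.5,"offset":[0,0,-0.6],"rot":[0,0,-10.4]},
    {"jaw":0.5,"offset":[0,0,-0.6],"rot":[0,0,-10.4]},
    {"jaw":0.5,"offset":[0,0,-0.6],"rot":[0,0,-10.4]},
  ],
)

```text
time_s: 12.28
eef_pos: [0.5556, 0.1317, 0.0301]
eef_rot: [-0.001, 0.526, 0.851, -0.001]
wrist_force: [-6.7, -1.0, 9.6]
opening: 0.564
grasp_force: 61.0
```

>>> apply_moves(
  moves=[
    {"jaw":0.8,"offset":[0,0,0],"rot":[0,0,0]},
    {"jaw":0.8,"offset":[0,0,0],"rot":[0,0,0]},
    {"jaw":0.8,"offset":[0,0,0],"rot":[0,0,10.4]},
    {"jaw":0.8,"offset":[0,0,0],"rot":[0,0,10.4]},
    {"jaw":0.8,"offset":[0,0,0],"rot":[0,0,10.4]},
  ],
)

```text
time_s: 12.9
eef_pos: [0.5568, 0.1316, 0.0295]
eef_rot: [0.0, 0.741, 0.672, 0.0]
wrist_force: [1.0, 0.3, -0.1]
opening: 0.8
grasp_force: 0.0
```

```bash
python3 -c "
from m import *
tilt('scene');tilt('side')
im=tilt('wrist')"
```

```text
scene disc (array([ 0.0035, -0.0043,  0.0745]), 1209)
scene table (array([-0.0003,  0.0003, -0.001 ]), 24183)
scene ear 51 [0.55632131 0.10512254 0.04973579]
side disc (array([ 0.0134, -0.0039,  0.0764]), 415)
side table (array([ 0.0006, -0.0005,  0.0005]), 14256)
side ear 10 [0.54959118 0.1080893  0.04934769]
wrist disc 0
wrist table (array([-0.0002,  0.0001, -0.0004]), 200152)
wrist ear 738 [0.56332656 0.10440828 0.0511544 ]
```

>>> apply_moves(
  moves=[
    {"jaw":0.8,"offset":[0,0,-30],"rot":[0,0,0]},
    {"jaw":0.8,"offset":[0,0,-45],"rot":[0,0,0]},
    {"jaw":0.8,"offset":[0,0,-50],"rot":[0,0,-5.2]},
    {"jaw":0.8,"offset":[0,0,-50],"rot":[0,0,0]},
    {"jaw":0.8,"offset":[0,0,-40],"rot":[0,0,0]},
  ],
)

```text
time_s: 13.68
eef_pos: [0.557, 0.1316, 0.247]
eef_rot: [0.001, 0.706, 0.708, 0.001]
wrist_force: [0.7, -0.3, -1.0]
opening: 0.795
grasp_force: 0.0
```

>>> apply_moves(
  moves=[
    {"jaw":0.8,"offset":[-20,0,0],"rot":[0,0,0]},
    {"jaw":0.8,"offset":[-20,0,0],"rot":[0,0,0]},
    {"jaw":0.8,"offset":[0,0,0],"rot":[0,0,0]},
    {"jaw":0.8,"offset":[0,0,0],"rot":[0,0,0]},
    {"jaw":0.8,"offset":[0,0,0],"rot":[0,0,0]},
  ],
)

```text
time_s: 14.3
eef_pos: [0.5562, 0.0919, 0.2439]
eef_rot: [-0.001, 0.707, 0.707, -0.0]
wrist_force: [-0.8, 0.1, 0.0]
opening: 0.802
grasp_force: 0.0
```

```bash
python3 -c "
from m import *
for i in range(2): im=tilt('wrist')
tilt('scene');cv2.imwrite('pics/w2.png',im[:,:,::-1]);print(ctrl.get_obs()['eef_pos'])"
```

```text
wrist disc (array([ 0.0001, -0.0065,  0.0751]), 9320)
wrist table (array([ 0.0001,  0.0003, -0.0003]), 97942)
wrist ear 3656 [0.55567397 0.10217429 0.3230506 ]
wrist disc (array([ 0.    , -0.0073,  0.0751]), 9303)
wrist table (array([ 0.    ,  0.0003, -0.0003]), 97921)
wrist ear 3660 [0.55570566 0.10222701 0.32327682]
scene disc (array([ 0.0017, -0.0078,  0.0745]), 1224)
scene table (array([-0.0001,  0.0002, -0.001 ]), 25197)
scene ear 51 [0.55237758 0.10732228 0.04870846]
[0.55642079 0.09198575 0.24436352]
```

View pics/w2.png

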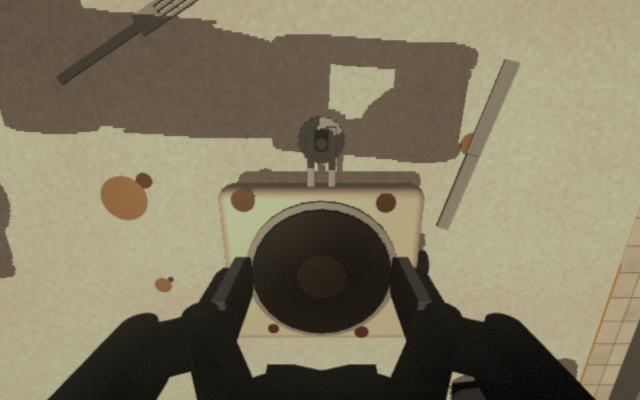

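The plate leans by about 0.0073 rad, which is 1.7 mm of collar or about 30°. Bystanders haven't moved. One short final turn.

>>> apply_moves(
  moves=[
    {"jaw":1,"offset":[40,0,0],"rot":[0,0,0]},
    {"jaw":1,"offset":[0,0,45],"rot":[0,0,7.5]},
    {"jaw":1,"offset":[0,0,45],"rot":[0,0,7.5]},
    {"jaw":1,"offset":[0,0,40],"rot":[0,0,0]},
    {"jaw":1,"offset":[0,0,25],"rot":[0,0,0]},
  ],
)

```text
time_s: 15.08
eef_pos: [0.5552, 0.1319, 0.0873]
eef_rot: [-0.001, 0.793, 0.609, -0.001]
wrist_force: [0.2, 0.4, 0.3]
opening: 1.0
grasp_force: 0.0
```

>>> apply_moves(
  moves=[
    {"jaw":1,"offset":[0,0,20],"rot":[0,0,0]},
    {"jaw":1,"offset":[0,0,20],"rot":[0,0,0]},
    {"jaw":1,"offset":[0,0,20],"rot":[0,0,0]},
    {"jaw":1,"offset":[0,0,0],"rot":[0,0,0]},
    {"jaw":0.5,"offset":[0,0,0],"rot":[0,0,0]},
  ],
)

```text
time_s: 15.7
eef_pos: [0.557, 0.1317, 0.0301]
eef_rot: [0.0, 0.793, 0.609, 0.0]
wrist_force: [0.8, 0.2, -0.2]
opening: 0.816
grasp_force: 0.0
```

>>> apply_moves(
  moves=[
    {"jaw":0.5,"offset":[0,0,0],"rot":[0,0,0]},
    {"jaw":0.5,"offset":[0,0,0],"rot":[0,0,0]},
    {"jaw":0.5,"offset":[0,0,0],"rot":[0,0,0]},
    {"jaw":0.5,"offset":[0,0,0],"rot":[0,0,0]},
    {"jaw":0.5,"offset":[0,0,0],"rot":[0,0,0]},
  ],
)

```text
time_s: 16.32
eef_pos: [0.5565, 0.1319, 0.0313]
eef_rot: [-0.0, 0.793, 0.609, 0.0]
wrist_force: [-4.9, 0.3, 10.4]
opening: 0.567
grasp_force: 60.0
```

>>> apply_moves(
  moves=[
    {"jaw":0.5,"offset":[0,0,-0.6],"rot":[0,0,-10]},
    {"jaw":0.5,"offset":[0,0,-0.6],"rot":[0,0,-10]},
    {"jaw":0.5,"offset":[0,0,-0.5],"rot":[0,0,-10]},
    {"jaw":0.5,"offset":[0,0,0],"rot":[0,0,0]},
    {"jaw":0.5,"offset":[0,0,0],"rot":[0,0,0]},
  ],
)

```text
time_s: 16.95
eef_pos: [0.5558, 0.1319, 0.033]
eef_rot: [-0.001, 0.609, 0.793, -0.0]
wrist_force: [-8.7, 0.3, 12.9]
opening: 0.566
grasp_force: 60.3
```

>>> apply_moves(
  moves=[
    {"jaw":0.9,"offset":[0,0,0],"rot":[0,0,0]},
    {"jaw":0.9,"offset":[0,0,0],"rot":[0,0,0]},
    {"jaw":0.9,"offset":[0,0,0],"rot":[0,0,0]},
    {"jaw":0.9,"offset":[0,0,-20],"rot":[0,0,7]},
    {"jaw":0.9,"offset":[0,0,-45],"rot":[0,0,8]},
  ],
)

```text
time_s: 17.58
eef_pos: [0.5546, 0.1314, 0.0947]
eef_rot: [-0.002, 0.709, 0.705, -0.002]
wrist_force: [0.3, 0.2, -0.1]
opening: 0.9
grasp_force: 0.0
```

>>> apply_moves(
  moves=[
    {"jaw":0.8,"offset":[0,0,-50],"rot":[0,0,0]},
    {"jaw":0.8,"offset":[0,0,-50],"rot":[0,0,0]},
    {"jaw":0.8,"offset":[0,0,-48],"rot":[0,0,0]},
    {"jaw":0.8,"offset":[-40,0,0],"rot":[0,0,0]},
    {"jaw":0.8,"offset":[0,0,0],"rot":[0,0,0]},
  ],
)

```text
time_s: 18.2
eef_pos: [0.557, 0.0897, 0.245]
eef_rot: [0.001, 0.708, 0.706, 0.0]
wrist_force: [-0.4, -0.1, -0.3]
opening: 0.798
grasp_force: 0.0
```

>>> apply_moves(
  moves=[
    {"jaw":0.8,"offset":[0,0,0],"rot":[0,0,0]},
    {"jaw":0.8,"offset":[0,0,0],"rot":[0,0,0]},
    {"jaw":0.8,"offset":[0,0,0],"rot":[0,0,0]},
    {"jaw":0.8,"offset":[0,0,0],"rot":[0,0,0]},
    {"jaw":0.8,"offset":[0,0,0],"rot":[0,0,0]},
  ],
)

```text
time_s: 18.82
eef_pos: [0.5565, 0.0918, 0.2442]
eef_rot: [-0.0, 0.707, 0.707, -0.0]
wrist_force: [0.2, 0.4, 0.5]
opening: 0.801
grasp_force: 0.0
```

```bash
python3 -c "
from m import *
for i in range(3): im=tilt('wrist')
tilt('scene');cv2.imwrite('pics/w3.png',im[:,:,::-1]);print(ctrl.get_obs()['eef_pos'])"
```

```text
wrist disc (array([-0.0002,  0.0007,  0.0757]), 9292)
wrist table (array([-0.0003,  0.0003, -0.0005]), 97837)
wrist ear 3679 [0.55573547 0.10198591 0.32324563]
wrist disc (array([-0.0003,  0.0004,  0.0757]), 9302)
wrist table (array([-0.0002,  0.0003, -0.0004]), 97824)
wrist ear 3683 [0.55563409 0.10190486 0.32327064]
wrist disc (array([0.0001, 0.0003, 0.0757]), 9288)
wrist table (array([-0.0003,  0.0004, -0.0005]), 97790)
wrist ear 3668 [0.55574427 0.10188981 0.32331445]
scene disc (array([-0.0007,  0.0021,  0.0753]), 1180)
scene table (array([-0.0002,  0.0001, -0.001 ]), 25061)
scene ear 43 [0.5516082  0.1072677  0.05037391]
[0.55653136 0.09164909 0.24429316]
```

Level within 0.0005 rad, robot clear of everything. Handing in.

```bash
python3 -c "
from bench import ctrl
print(ctrl.hand_in())"
```

```text
the job is handed in; nothing more can be done
None
```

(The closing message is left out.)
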